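# Roll-test two damper sleeves

## Task

Two short aluminium damper sleeves lie in the blue rack, and one of them is out of round. Let both go near the top of the black two-lane test ramp, one across each lane, and let them roll or stay by themselves. When both have settled, leave the one that rolled down in the green trough untouched, and move the one that stayed up on its lane into the red tray.

Things in the scene. Friction and masses are not known exactly. Their poses are not given: they have to be found in the camera images.
- sleeve_a: One of two plain silver aluminium sleeves with dark bores, 80 mm long, 60 g, in the blue rack. One (a or b) is round, 24 mm across, and rolls freely down the ramp; the other is crushed oval, 28 mm wide, 18 mm high, lies on its flat and stays where it is let go on the ramp. Origin at the sleeve's middle, x along the sleeve. Middle 35 (oval) or 38 mm (round) above the table at the start.
- sleeve_b: The other silver sleeve, same origin, axes and possible shapes. The two start side by side, axes parallel, middles 80 mm apart, each on two raised saddles with a free 48 mm gap between them under the sleeve's middle, where the rack's base is only 8 mm high.
- ramp: Fixed black ramp. Origin on the table under its middle, z up; falls 10 deg to its -y. Two lanes along y, 110 mm wide, centred at x -58 and +58 mm; surface 35 mm high at y -75, 70 mm at y +125; aluminium guides 13 mm higher. White stripe at y +80 in each lane: let go there, sleeve along x. Green trough from y -75 to -119, floor 12 to 20 mm high, end wall 60 mm high.
- tray: Fixed open red tray for rejects, 160 mm (x) by 150 mm (y), 35 mm high, walls 4 mm, floor 4 mm. Origin on the table under its middle; z up.
Things that resemble listed ones, but are neither listed nor needed, are in the scene too. Leave any orange look-alike of the sleeve_b alone. Leave any pink look-alike of the sleeve_a alone.

How it is judged:
By the outcome, as a careful person would: the job done as asked, in the order asked, and still so for the second after the job is handed in, with the robot touching nothing.
It also fails if it takes over 72 s, if anything falls off the work surface, if the arm or the gripper's body presses on something with over 40 N, if the wrist force passes 120 N, or if a joint passes its speed limit or range.

## Robot

A 7-joint arm with a two-finger parallel gripper is mounted at the origin on the work surface. World frame = base frame: x ahead of the robot, y to its left, z up, the work surface at z = 0. Lengths are in mm, angles in rad, forces in N, time in s.
With the tool pointing down it reaches from about 400 to 875 mm from the base axis. Payload 4.4 kg.
Tool frame: the origin (TCP) lies at the very end of the fingers, on their centre line; the grasp point (between the pads) lies 19 mm behind it; z points along the fingers, y is the line along which they close (so a half turn about z gives the same grasp; the last joint's range is limited). The gripper opens to 85 mm and grips with 20 to 120 N. Pads are 22 mm wide; open, the fingers measure 114 mm over their backs; the gripper's body (76 mm by 85 mm) begins 54 mm behind the grasp point. The pads swing forward as they close: fully open they stand 13 mm farther back than shut.
Start: joints at [-1.337, 0.628, 0.038, 1.517, -0.027, 0.996, -0.02], TCP at [191.94, 621.029, 231.313] pointing down, gripper open.
Joint ranges: [-3.06, 3.06], [-0.37, 2.12], [-1.25, 1.32], [0.18, 2.47], [-1.1, 4.24], [0.23, 1.98], [-2.94, 2.94]. Speed limits (rad/s): [2.57, 2.57, 3.14, 3.14, 3.14, 3.14, 3.14].

## Interface

Orientations are given as [roll, pitch, yaw] about the fixed x, y, z axes, in that order (R = Rz(yaw) Ry(pitch) Rx(roll)).
In Python, from cell import read_state, get_image, camera_info, finish_job gives the robot as it stands.
- The arm moves only by the tool play_rows, never from a script. Its argument "deltas" is one flat list of numbers, 7 for each row, row after row: the shift along the tool's x, y, z in mm, then the turn, a rotation vector about the tool's x, y, z in rad, then the opening, from 0 (shut) to 1 (fully open). In form: [dx, dy, dz, ax, ay, az, grip, dx, dy, dz, ax, ay, az, grip, ...]. A call has 1 to 10 rows; each row is the pose to reach, as a shift and turn from the pose commanded when the call began, along the tool's axes at that moment; what a row does not reach only later rows make up. A row lasts 1/8 s, in which the tool goes at most 62.5 mm and 10.7 degrees, less where a joint would pass 70% of its speed; a pose out of reach is approached as far as the arm can. A call with a gripper value outside its range is refused whole. The fingers move at their own pace and stop on an object; the grip force is fixed at half the most. Time passes only in rows, so rows that repeat a pose let the fingers close. It gives the time, the measured TCP pose, the force, the opening and the grip force at its end, in the units of the state.
- read_state(): the state, without advancing time (a new reading comes with each control period).
- get_image(name): name is "scene" or "top"; returns the picture (480x640x3 uint8, red, green, blue); there is no depth.
- camera_info(name): a dict with "fx", "fy", "cx", "cy" (pixels), "distortion" ([k1, k2, p1, p2, k3] as OpenCV has them; the pictures are not rectified), "T" (4x4, takes a point from camera to world coordinates). Camera axes: x right, y down, z forward; pixel columns grow to the right and rows downward; lengths in mm; the calibration is good to about 2 mm. A picture is of the moment at which its call begins. camera_info takes no time and is no camera call.
- finish_job(): hands the job in; it is judged then, once.
The state is a dict: "clock": time; "qpos": joint angles; "qd": joint speeds; "tau": joint torques, N m; "eef_pos": TCP position; "tool_rot": TCP orientation; "force": force on the tool from outside, world axes, zero at the start; "torque": the same for the moment, N m; "width": finger opening in mm; "gripper_force": force on a finger pad.
Only numpy, scipy, OpenCV 4.12 (cv2) and the standard library are available. Lean on these libraries where they do the work, as an engineer would, in place of code of your own. Each camera call takes 0.05 s, during which the arm holds its last target. There are 200 camera calls.

## Working session

There is one attempt and no reset: what is moved stays moved. The work goes in short steps, Python scripts to look and compute and a tool call to move; the robot and the scene stay as the last step left them, time stands still between calls to the robot, and variables do not carry over. Pictures are saved under pics/ and viewed, at most 10 in all, crops included, and the job is handed in when it is done.

Besides the shell and the picture viewer there is one more tool, called after "Emit:" as a command line: name --argument value ..., lists and objects as JSON in quotes. play_rows: Moves the arm, as the interface text tells. Its arguments: {"type":"object","properties":{"deltas":{"type":"array"}},"required":["deltas"]}

```bash
mkdir -p pics; python3 - <<'E'
from cell import *
import cv2,json
for n in("scene","top"):
    cv2.imwrite(f"pics/{n}0.png",get_image(n)[:,:,::-1]); c=camera_info(n); print(n,c)
s=read_state();print(s)
E
```

```text
scene {'fx': 599.9891163795191, 'fy': 599.9891163795191, 'cx': 321.9025588559748, 'cy': 234.20026154445546, 'distortion': array([-0.19815756,  0.        ,  0.        ,  0.        ,  0.        ]), 'T': array([[ 8.61159565e-01,  3.99780847e-01, -3.13973691e-01,
         8.83489965e+02],
       [ 5.08327139e-01, -6.80627269e-01,  5.27588893e-01,
        -6.96893486e+02],
       [-2.77912107e-03, -6.13939570e-01, -7.89348137e-01,
         9.70626156e+02],
       [ 0.00000000e+00,  0.00000000e+00,  0.00000000e+00,
         1.00000000e+00]])}
top {'fx': 624.3568918583259, 'fy': 624.3568918583259, 'cx': 321.96812515695075, 'cy': 241.77894986229546, 'distortion': array([-0.06663753,  0.        ,  0.        ,  0.        ,  0.        ]), 'T': array([[ 1.71351916e-02, -9.95239786e-01,  9.59382831e-02,
         4.00329391e+02],
       [-9.99629304e-01, -1.50218973e-02,  2.27067825e-02,
        -1.17498200e+02],
       [-2.11575183e-02, -9.62918042e-02, -9.95128257e-01,
         1.09814542e+03],
       [ 0.00000000e+00,  0.00000000e+00,  0.00000000e+00,
         1.00000000e+00]])}
{'clock': 0.1, 'qpos': array([-1.33678356,  0.62924706,  0.03843789,  1.51826068, -0.02700792,
        0.99634338, -0.02000302]), 'qd': array([ 0.00155434, -0.00150887,  0.00100378, -0.00270731, -0.00044084,
        0.00139977, -0.000778  ]), 'tau': array([ 3.04315668e-03, -5.64530182e+01,  1.23056743e+00, -1.93969059e+01,
        1.13409743e-02,  5.53272359e-03,  5.42880386e-06]), 'eef_pos': array([191.76802878, 620.47007665, 230.48754842]), 'tool_rot': array([-3.13985178e+00,  6.79366441e-06,  2.84177829e+00]), 'force': array([ 0.58943003, -0.80663201, -0.60641772]), 'torque': array([ 0.03748273, -0.03274887,  0.04256305]), 'gripper_force': 0.0, 'width': 84.99725166906258}
```

View pics/top0.png

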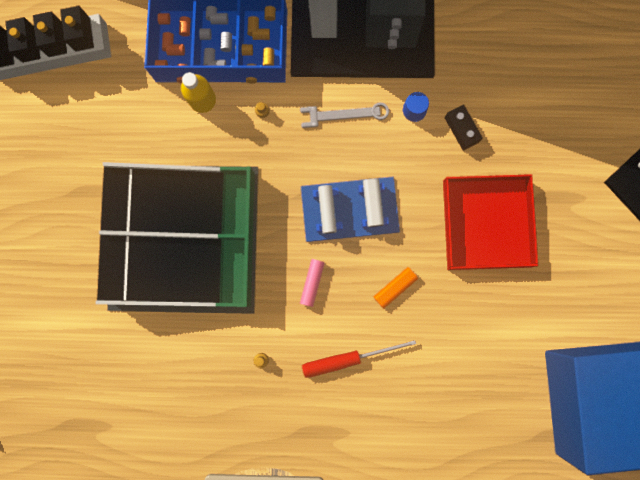

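View pics/scene0.png

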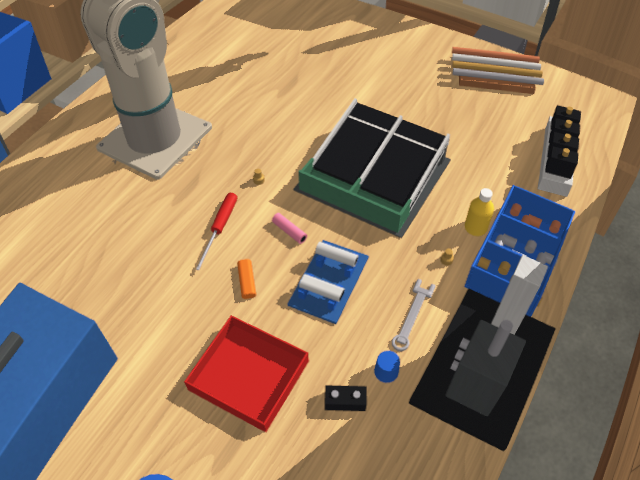

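Top view: the blue rack holds two silver sleeves at about (326,209) and (373,203). Look-alikes are pink (312,283) and orange (396,287), both to be left alone. The ramp spans (100–255, 165–310) with its stripe at column ~128 and the trough at its right. The red tray is at (490,222). I choose the two silver ones in the rack and check them in an enlarged crop.

```bash
cat > h.py <<'E'
import numpy as np,cv2
from cell import *
def pix2w(n,uv,z):
    c=camera_info(n);K=np.array([[c['fx'],0,c['cx']],[0,c['fy'],c['cy']],[0,0,1]])
    p=cv2.undistortPoints(np.array(uv,float).reshape(-1,1,2),K,c['distortion']).reshape(-1,2)
    d=np.c_[p,np.ones(len(p))]@c['T'][:3,:3].T;o=c['T'][:3,3]
    z=np.broadcast_to(z,len(p))
    return o+d*((z-o[2])/d[:,2])[:,None]
E
python3 - <<'E'
import cv2,numpy as np
a=cv2.imread("pics/top0.png");b=cv2.imread("pics/scene0.png")
A=cv2.resize(a[165:255,290:410],None,fx=6,fy=6,interpolation=cv2.INTER_CUBIC)[:,:720]
B=cv2.resize(b[230:330,280:380],None,fx=6,fy=6,interpolation=cv2.INTER_CUBIC)
C=cv2.resize(a[150:320,80:270],None,fx=3.5,fy=3.5,interpolation=cv2.INTER_CUBIC)
cv2.imwrite("pics/cA.png",A);cv2.imwrite("pics/cB.png",B);cv2.imwrite("pics/cC.png",C)
E
```

```text
(no output)
```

View pics/cA.png

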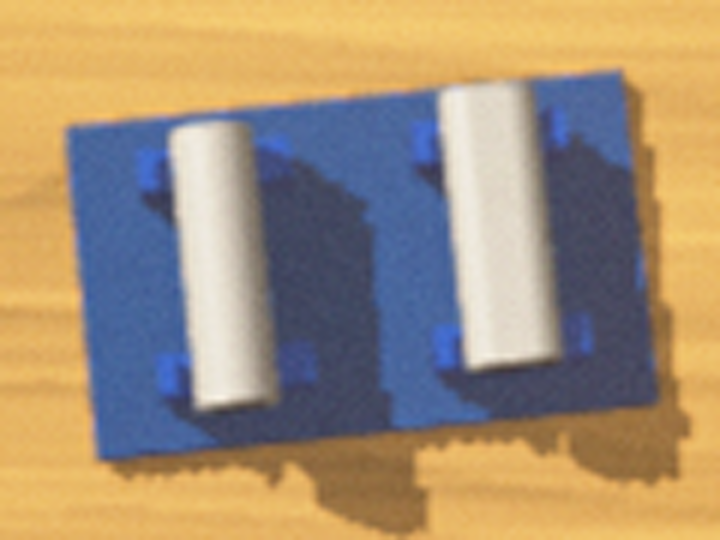

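View pics/cC.png

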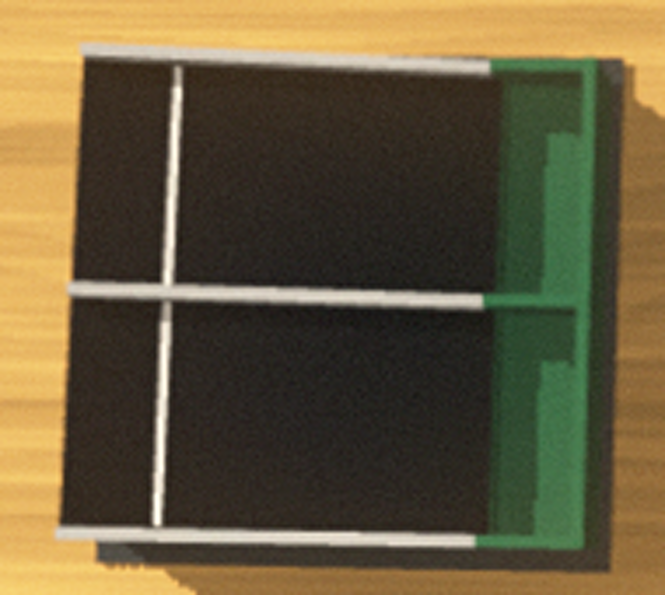

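```bash
python3 - <<'E'
from h import *
A=lambda l:[((u+.5)/6-.5+290,(v+.5)/6-.5+165) for u,v in l]
C=lambda l:[((u+.5)/3.5-.5+80,(v+.5)/3.5-.5+150) for u,v in l]
for l,z in(([(211,124),(234,406)],38),([(485,86),(515,366)],35)):
    p=pix2w("top",A(l),z);d=p[0]-p[1];print(p.mean(0).round(1),np.linalg.norm(d).round(1),"yaw",np.arctan2(d[1],d[0]).round(4))
p=pix2w("top",C([(178,68),(157,525)]),62.1);print("stripe",p.round(1),p.mean(0).round(1),np.linalg.norm(p[0]-p[1]),np.arctan2(*(p[0]-p[1])[[1,0]]))
p=pix2w("top",C([(68,289),(483,301)]),[83,48]);print("guide",p.round(1),np.arctan2(*(p[0]-p[1])[[1,0]])-np.pi/2)
p=pix2w("top",[(445,177),(533,175),(538,268),(447,270)],35);print("tray",p.round(1),p.mean(0).round(1))
s=read_state();print(s['eef_pos'],s['tool_rot'])
E
```

```text
[ 559.7 -100.4   38. ] 81.7 yaw 0.0969
[ 572.6 -179.7   35. ] 81.6 yaw 0.1141
stripe [[620.2 235.8  62.1]
 [397.8 235.5  62.1]] [509.  235.6  62.1] 222.39408207778382 0.0014627197865025472
guide [[508.6 276.7  83. ]
 [509.4  84.1  48. ]] 0.004131177175526135
tray [[ 618.4 -303.8   35. ]
 [ 624.5 -456.7   35. ]
 [ 463.5 -462.5   35. ]
 [ 457.8 -306.8   35. ]] [ 541.  -382.4   35. ]
[191.76802878 620.47007665 230.48754842] [-3.13985178e+00  6.79366441e-06  2.84177829e+00]
```

```bash
cat > g.py <<'E'
import sys,numpy as np
from scipy.spatial.transform import Rotation as R
from cell import read_state
# poses: TCP position, yaw of tool x axis, tilt (about world x) of the tool
def down(yaw,tilt=0.): return R.from_euler('x',tilt)*R.from_euler('xyz',[np.pi,0,yaw])
def delta(targets,cmd=None):
    s=read_state()
    p,r=(s['eef_pos'],R.from_euler('xyz',s['tool_rot'])) if cmd is None else cmd
    for t,q in targets:
        d=np.r_[r.inv().apply(np.array(t)-p),(r.inv()*q).as_rotvec()]
        print(list(d[:3].round(1)),list(d[3:].round(4)))
    print("at",s['eef_pos'].round(1),s['tool_rot'].round(3),s['clock'],s['width'].round(1))
E
python3 - <<'E'
from g import *
y=0.105+np.pi
delta([((559.7,-100.4,130),down(y)),((559.7,-100.4,29),down(y))],(np.array([191.94,621.03,231.31]),R.from_euler('xyz',[np.pi,0,2.842])))
E
```

```text
[np.float64(-564.3), np.float64(-580.8), np.float64(101.3)] [np.float64(0.0), np.float64(0.0), np.float64(-0.4046)]
[np.float64(-564.3), np.float64(-580.8), np.float64(202.3)] [np.float64(0.0), np.float64(0.0), np.float64(-0.4046)]Traceback (most recent call last):
  File "<stdin>", line 3, in <module>
  File "g.py", line 12, in delta
    print("at",s['eef_pos'].round(1),s['tool_rot'].round(3),s['clock'],s['width'].round(1))
                                                                       ^^^^^^^^^^^^^^^^
AttributeError: 'float' object has no attribute 'round'
```

Emit:
play_rows --deltas '[-564.3, -580.8, 40, 0, 0, -0.4046, 1, -564.3, -580.8, 40, 0, 0, -0.4046, 1, -564.3, -580.8, 40, 0, 0, -0.4046, 1, -564.3, -580.8, 40, 0, 0, -0.4046, 1, -564.3, -580.8, 40, 0, 0, -0.4046, 1, -564.3, -580.8, 40, 0, 0, -0.4046, 1, -564.3, -580.8, 40, 0, 0, -0.4046, 1, -564.3, -580.8, 40, 0, 0, -0.4046, 1, -564.3, -580.8, 40, 0, 0, -0.4046, 1, -564.3, -580.8, 40, 0, 0, -0.4046, 1]'

```text
clock: 1.35
eef_pos: [475.9, 63.0, 200.3]
tool_rot: [3.141, 0.0, -3.037]
force: [1.2, 1.3, 0.4]
width: 85.5
gripper_force: 0.0
```

```bash
sed -i "s/s\['width'\].round(1)/round(s['width'],1)/;s/list(d\[:3\].round(1)),list(d\[3:\].round(4))/d[:3].round(1),d[3:].round(4)/" g.py; python3 - <<'E'
from g import *
y=0.105+np.pi
delta([((559.7,-100.4,130),down(y)),((559.7,-100.4,29),down(y))])
E
```

```text
[ -66.2 -171.3   70.2] [ 0.0002  0.     -0.0001]
[ -66.2 -171.3  171.2] [ 0.0002  0.     -0.0001]
at [475.9  63.  200.3] [ 3.141  0.    -3.037] 1.35 85.5
```

Emit:
play_rows --deltas '[-66.2, -171.3, 70, 0, 0, 0, 1, -66.2, -171.3, 70, 0, 0, 0, 1, -66.2, -171.3, 70, 0, 0, 0, 1, -66.2, -171.3, 70, 0, 0, 0, 1, -66.2, -171.3, 70, 0, 0, 0, 1, -66.2, -171.3, 70, 0, 0, 0, 1]'

```text
clock: 2.1
eef_pos: [558.8, -96.4, 130.9]
tool_rot: [3.14, 0.0, -3.034]
force: [-0.1, 0.5, -0.0]
width: 85.1
gripper_force: 0.0
```

```bash
python3 - <<'E'
from g import *
import cv2
from h import get_image
i=get_image("top")[:,:,::-1]; cv2.imwrite("pics/t1.png",cv2.resize(i[150:270,270:430],None,fx=5,fy=5,interpolation=cv2.INTER_CUBIC))
y=0.105+np.pi
delta([((559.7,-100.4,130),down(y)),((559.7,-100.4,29),down(y))])
E
```

```text
[-0.3 -4.1  1. ] [0.001  0.0004 0.0027]
[ -0.3  -4.2 102. ] [0.001  0.0004 0.0027]
at [558.9 -96.4 131. ] [ 3.141  0.    -3.034] 2.15 85.6
```

Emit:
play_rows --deltas '[-0.3, -4.1, 50, 0, 0, 0, 1, -0.3, -4.1, 80, 0, 0, 0, 1, -0.3, -4.1, 102, 0, 0, 0, 1, -0.3, -4.1, 102, 0, 0, 0, 1, -0.3, -4.1, 102, 0, 0, 0, 1, -0.3, -4.1, 102, 0, 0, 0, 0, -0.3, -4.1, 102, 0, 0, 0, 0, -0.3, -4.1, 102, 0, 0, 0, 0, -0.3, -4.1, 102, 0, 0, 0, 0, -0.3, -4.1, 102, 0, 0, 0, 0]'

```text
clock: 3.4
eef_pos: [560.0, -102.8, 28.9]
tool_rot: [-3.141, 0.001, -3.037]
force: [-0.8, 1.2, 5.7]
width: 22.0
gripper_force: 58.7
```

Emit:
play_rows --deltas '[0, 0, -10, 0, 0, 0, 0, 0, 0, -20, 0, 0, 0, 0, 0, 0, -40, 0, 0, 0, 0, 0, 0, -60, 0, 0, 0, 0, 0, 0, -60, 0, 0, 0, 0, 0, 0, -60, 0, 0, 0, 0]'

```text
clock: 4.15
eef_pos: [559.5, -102.6, 88.2]
tool_rot: [3.141, -0.0, -3.037]
force: [-0.5, 0.8, -1.3]
width: 21.7
gripper_force: 58.8
```

```bash
python3 - <<'E'
from g import *
import cv2
from h import get_image
j=get_image("scene")[:,:,::-1]; i=get_image("top")[:,:,::-1]
print(read_state()['width'])
a=cv2.resize(i[150:270,270:430],(640,480),interpolation=cv2.INTER_CUBIC)
b=cv2.resize(j[180:300,260:420],(800,600),interpolation=cv2.INTER_CUBIC);cv2.imwrite("pics/s1.png",b)
E
```

```text
22.311949547454414
```

View pics/s1.png

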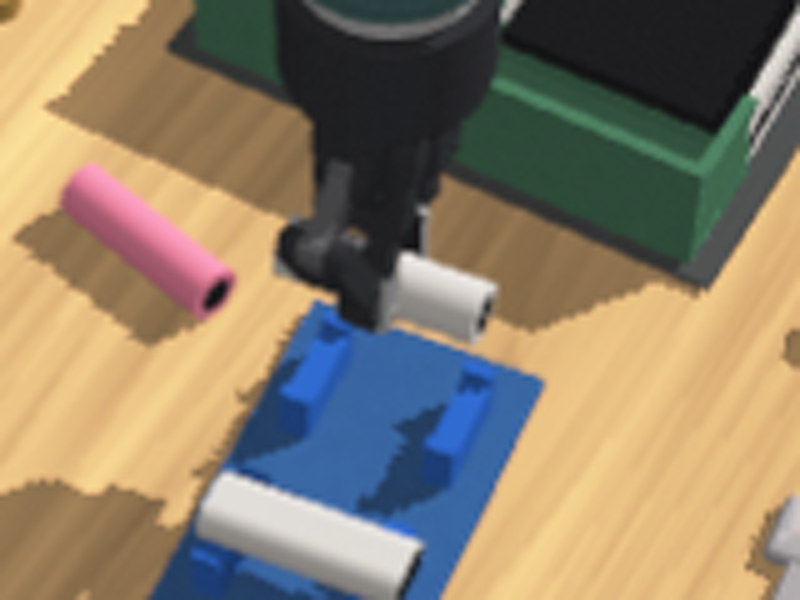

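The round-looking sleeve is held level, with its end at crop (485,310). The other sleeve is still in the rack, and nothing else has been disturbed. Next, the carry to the far lane (x ≈ 567).

```bash
cat >> g.py <<'E'
T=np.radians(10)
def lane(x,h,g,up=0): # TCP for a sleeve centre h above the surface at the stripe
    n=np.array([0,-np.sin(T),np.cos(T)])
    return (np.array([x,235.6,62.1])+n*(h-g+up),down(np.pi,T))
E
python3 - <<'E'
from g import *
print(lane(567,14.5,9)[0],lane(567,14.5,9)[1].as_matrix().round(3))
delta([lane(567,14.5,9,80),lane(567,14.5,9)])
E
```

```text
[567.         234.64493502  67.51644264] [[-1.     0.     0.   ]
 [ 0.     0.985  0.174]
 [ 0.     0.174 -0.985]]
[-41.6 320.8 -58.6] [-0.174  -0.0108  0.1044]
[-43.2 334.5  20.2] [-0.174  -0.0108  0.1044]
at [ 559.1 -102.6   87.7] [ 3.141e+00 -2.000e-03 -3.037e+00] 4.25 22.3
```

Emit:
play_rows --deltas '[0, 20, -58, 0, 0, 0, 0, -41.6, 320.8, -58.6, -0.174, -0.0108, 0.1044, 0, -41.6, 320.8, -58.6, -0.174, -0.0108, 0.1044, 0, -41.6, 320.8, -58.6, -0.174, -0.0108, 0.1044, 0, -41.6, 320.8, -58.6, -0.174, -0.0108, 0.1044, 0, -41.6, 320.8, -58.6, -0.174, -0.0108, 0.1044, 0, -41.6, 320.8, -58.6, -0.174, -0.0108, 0.1044, 0, -41.6, 320.8, -58.6, -0.174, -0.0108, 0.1044, 0, -41.6, 320.8, -58.6, -0.174, -0.0108, 0.1044, 0, -41.6, 320.8, -58.6, -0.174, -0.0108, 0.1044, 0]'

```text
clock: 5.5
eef_pos: [568.0, 218.9, 146.9]
tool_rot: [2.968, 0.001, 3.139]
force: [-0.3, 0.4, -0.7]
width: 21.7
gripper_force: 59.0
```

```bash
python3 - <<'E'
from g import *
delta([lane(567,14.5,9,30),lane(567,14.5,9)])
E
```

```text
[ 1.   1.7 50.9] [-0.0009  0.0018 -0.0024]
[ 1.1  1.8 80.9] [-0.0009  0.0018 -0.0024]
at [568.  218.9 146.9] [2.968e+00 1.000e-03 3.139e+00] 5.5 21.7
```

Emit:
play_rows --deltas '[1, 1.8, 40, 0, 0, 0, 0, 1, 1.8, 60, 0, 0, 0, 0, 1, 1.8, 70, 0, 0, 0, 0, 1, 1.8, 76, 0, 0, 0, 0, 1, 1.8, 79, 0, 0, 0, 0, 1, 1.8, 80, 0, 0, 0, 0, 1, 1.8, 80, 0, 0, 0, 0]'

```text
clock: 6.38
eef_pos: [567.0, 236.4, 69.0]
tool_rot: [2.967, 0.002, 3.141]
force: [-0.3, -1.0, -0.2]
width: 21.8
gripper_force: 59.0
```

```bash
python3 - <<'E'
from g import *
import cv2
from h import get_image
j=get_image("scene")[:,:,::-1]
b=cv2.resize(j[90:225,290:470],(800,600),interpolation=cv2.INTER_CUBIC);cv2.imwrite("pics/s2.png",b)
delta([lane(567,14.5,9,30),lane(567,14.5,9)])
E
```

```text
[ -0.   -2.  -28.8] [-0.0001  0.0024  0.0003]
[ 0.  -2.   1.2] [-0.0001  0.0024  0.0003]
at [567.  236.4  69. ] [2.967e+00 2.000e-03 3.141e+00] 6.425 22.1
```

View pics/s2.png

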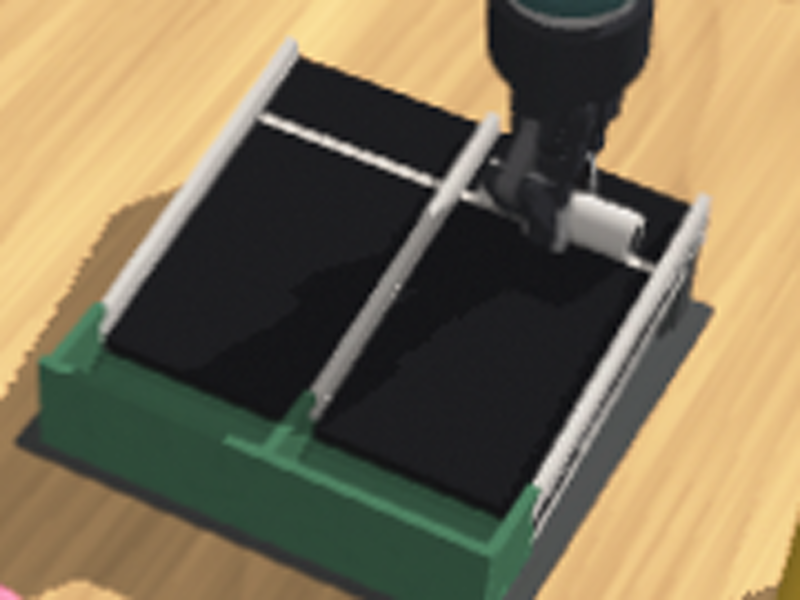

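The sleeve sits just above the white stripe in the far lane, crop (600,225), clear of the guides. Lowering 1 mm more, then opening and lifting.

Emit:
play_rows --deltas '[0, -2, 1, 0, 0, 0, 0, 0, -2, 1, 0, 0, 0, 1, 0, -2, 1, 0, 0, 0, 1, 0, -2, -30, 0, 0, 0, 1, 0, -2, -80, 0, 0, 0, 1, 0, -2, -100, 0, 0, 0, 1]'

```text
clock: 7.18
eef_pos: [568.1, 217.0, 169.6]
tool_rot: [2.966, 0.006, 3.141]
force: [0.2, 0.3, 0.0]
width: 85.2
gripper_force: 0.0
```

```bash
python3 - <<'E'
from g import *
y=0.109+np.pi
delta([((572.6,-182,120),down(y))])
E
```

```text
[  -4.5 -401.5  -20.7] [ 0.1748  0.0154 -0.1089]
at [568.1 217.  169.6] [2.966 0.006 3.141] 7.175 85.2
```

Emit:
play_rows --deltas '[-4.5, -401.5, -20.7, 0.1748, 0.0154, -0.1089, 1, -4.5, -401.5, -20.7, 0.1748, 0.0154, -0.1089, 1, -4.5, -401.5, -20.7, 0.1748, 0.0154, -0.1089, 1, -4.5, -401.5, -20.7, 0.1748, 0.0154, -0.1089, 1, -4.5, -401.5, -20.7, 0.1748, 0.0154, -0.1089, 1, -4.5, -401.5, -20.7, 0.1748, 0.0154, -0.1089, 1, -4.5, -401.5, -20.7, 0.1748, 0.0154, -0.1089, 1, -4.5, -401.5, -20.7, 0.1748, 0.0154, -0.1089, 1, -4.5, -401.5, -20.7, 0.1748, 0.0154, -0.1089, 1, -4.5, -401.5, -20.7, 0.1748, 0.0154, -0.1089, 1]'

```text
clock: 8.43
eef_pos: [571.6, -179.6, 117.7]
tool_rot: [3.141, -0.004, -3.029]
force: [0.0, 0.3, 0.1]
width: 85.1
gripper_force: 0.0
```

```bash
python3 - <<'E'
from g import *
import cv2
from h import get_image
i=get_image("top")[:,:,::-1]
cv2.imwrite("pics/t3.png",cv2.resize(i[150:320,80:420],(800,400),interpolation=cv2.INTER_CUBIC))
y=0.109+np.pi
delta([((572.0,-180.3,120),down(y)),((572.0,-180.3,27),down(y))])
E
```

```text
[-0.3 -0.4 -2.3] [ 0.0001 -0.0038  0.0035]
[-0.7 -0.4 90.7] [ 0.0001 -0.0038  0.0035]
at [ 571.6 -179.9  117.7] [ 3.141 -0.004 -3.029] 8.475 85.4
```

View pics/t3.png

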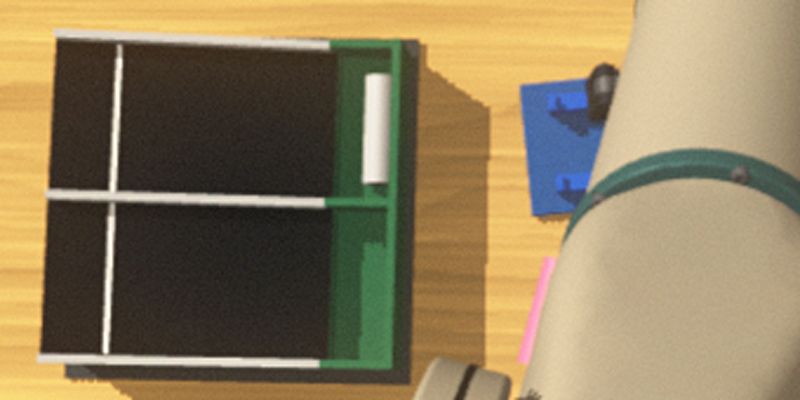

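The first sleeve has rolled into the green trough, crop (376,130), so it is the round one. Gripping the other.

Emit:
play_rows --deltas '[-0.5, -0.4, 50, 0, -0.004, 0.0035, 1, -0.5, -0.4, 75, 0, -0.004, 0.0035, 1, -0.5, -0.4, 92, 0, -0.004, 0.0035, 1, -0.5, -0.4, 92, 0, -0.004, 0.0035, 1, -0.5, -0.4, 92, 0, -0.004, 0.0035, 1, -0.5, -0.4, 92, 0, -0.004, 0.0035, 0, -0.5, -0.4, 92, 0, -0.004, 0.0035, 0, -0.5, -0.4, 92, 0, -0.004, 0.0035, 0, -0.5, -0.4, 92, 0, -0.004, 0.0035, 0, -0.5, -0.4, 92, 0, -0.004, 0.0035, 0]'

```text
clock: 9.72
eef_pos: [571.7, -182.6, 26.1]
tool_rot: [-3.141, 0.001, -3.036]
force: [0.3, -0.6, 5.7]
width: 25.7
gripper_force: 58.8
```

Emit:
play_rows --deltas '[0, 0, -10, 0, 0, 0, 0, 0, 0, -30, 0, 0, 0, 0, 0, 0, -60, 0, 0, 0, 0, 0, 0, -90, 0, 0, 0, 0, 0, 0, -110, 0, 0, 0, 0, 0, 0, -110, 0, 0, 0, 0]'

```text
clock: 10.48
eef_pos: [572.8, -182.7, 138.1]
tool_rot: [-3.139, 0.004, -3.035]
force: [0.5, 0.5, -0.7]
width: 25.9
gripper_force: 59.0
```

```bash
python3 - <<'E'
from g import *
delta([lane(451,12,9,80),lane(451,12,9)])
E
```

```text
[ 78.3 414.5  -7. ] [-0.1765 -0.005   0.1062]
[ 77.1 428.5  71.8] [-0.1765 -0.005   0.1062]
at [ 572.8 -182.7  138.1] [-3.139  0.004 -3.035] 10.475 25.9
```

Emit:
play_rows --deltas '[78.3, 414.5, -7, -0.1765, -0.005, 0.1062, 0, 78.3, 414.5, -7, -0.1765, -0.005, 0.1062, 0, 78.3, 414.5, -7, -0.1765, -0.005, 0.1062, 0, 78.3, 414.5, -7, -0.1765, -0.005, 0.1062, 0, 78.3, 414.5, -7, -0.1765, -0.005, 0.1062, 0, 78.3, 414.5, -7, -0.1765, -0.005, 0.1062, 0, 78.3, 414.5, -7, -0.1765, -0.005, 0.1062, 0, 78.3, 414.5, -7, -0.1765, -0.005, 0.1062, 0, 78.3, 414.5, -7, -0.1765, -0.005, 0.1062, 0, 78.3, 414.5, -7, -0.1765, -0.005, 0.1062, 0]'

```text
clock: 11.72
eef_pos: [450.0, 219.8, 142.0]
tool_rot: [2.967, -0.005, 3.139]
force: [-0.5, 0.0, -0.3]
width: 25.6
gripper_force: 59.2
```

```bash
python3 - <<'E'
from g import *
delta([lane(451,12,9,80),lane(451,12,9)])
E
```

```text
[-0.9  1.7 -1.6] [ 0.0003 -0.0043 -0.0035]
[-1.3  1.7 78.4] [ 0.0003 -0.0043 -0.0035]
at [450.  219.8 142. ] [ 2.967 -0.005  3.139] 11.725 25.6
```

Emit:
play_rows --deltas '[-1, 0, 40, 0, -0.004, -0.003, 0, -1, 0, 60, 0, -0.004, -0.003, 0, -1, 0, 70, 0, -0.004, -0.003, 0, -1, 0, 75, 0, -0.004, -0.003, 0, -1, 0, 77, 0, -0.004, -0.003, 0, -1, 0, 77, 0, -0.004, -0.003, 0, -1, 0, 77, 0, -0.004, -0.003, 0]'

```text
clock: 12.6
eef_pos: [450.5, 235.1, 67.0]
tool_rot: [2.965, 0.001, -3.139]
force: [1.3, 0.0, 0.1]
width: 25.7
gripper_force: 59.2
```

```bash
python3 - <<'E'
from g import *
delta([lane(451,12,9)])
E
```

```text
[-0.5 -0.3  1.9] [0.0016 0.0004 0.0024]
at [450.5 235.1  67. ] [ 2.965e+00  1.000e-03 -3.139e+00] 12.6 25.7
```

Emit:
play_rows --deltas '[0, 0, 2, 0, 0, 0, 0, 0, 0, 3.5, 0, 0, 0, 0, 0, 0, 3.5, 0, 0, 0, 0, 0, 0, 3.5, 0, 0, 0, 0]'

```text
clock: 13.1
eef_pos: [450.2, 235.6, 63.0]
tool_rot: [2.966, -0.0, -3.139]
force: [0.1, 0.5, -0.7]
width: 25.6
gripper_force: 59.2
```

Emit:
play_rows --deltas '[0, 0, 0, 0, 0, 0, 1, 0, 0, 0, 0, 0, 0, 1, 0, 0, 0, 0, 0, 0, 1, 0, 0, -20, 0, 0, 0, 1, 0, 0, -60, 0, 0, 0, 1, 0, 0, -110, 0, 0, 0, 1, 0, 150, -160, 0, 0, 0, 1, 0, 150, -160, 0, 0, 0, 1, 0, 150, -160, 0, 0, 0, 1, 0, 150, -160, 0, 0, 0, 1]'

```text
clock: 14.35
eef_pos: [449.4, 358.8, 248.2]
tool_rot: [2.963, 0.002, -3.135]
force: [-0.4, -1.4, -0.9]
width: 85.6
gripper_force: 0.0
```

```bash
python3 - <<'E'
from g import *
import cv2
from h import get_image
i=get_image("top")[:,:,::-1];j=get_image("scene")[:,:,::-1]
cv2.imwrite("pics/t4.png",np.hstack([cv2.resize(i[150:320,80:270],(400,358)),cv2.resize(j[90:240,290:460],(400,358))]))
delta([])
E
```

```text
at [449.5 354.4 246.2] [ 2.967e+00 -1.000e-03 -3.139e+00] 14.45 85.6
```

View pics/t4.png

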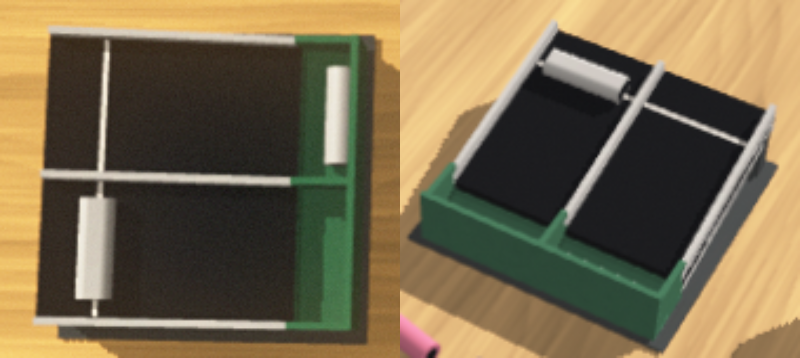

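The oval sleeve (left crop (95,247)) stays on the stripe of the near lane. The round one lies in the trough (337,115). Regripping the oval one now.

```bash
python3 - <<'E'
from g import *
from h import pix2w
print(pix2w("top",[(95.5/2.105+80,247/2.105+150)],71))
delta([lane(450.5,9.8,9,80),lane(450.5,9.8,9,0)])
E
```

```text
[[451.5442237  233.38836143  71.        ]]
[  -0.8 -149.    79.9] [-0.0001 -0.0013  0.0023]
[  -0.9 -149.   159.9] [-0.0001 -0.0013  0.0023]
at [449.5 354.4 246.2] [ 2.967e+00 -1.000e-03 -3.139e+00] 14.45 85.6
```

Emit:
play_rows --deltas '[-1, -149, 70, 0, -0.001, 0.002, 1, -1, -149, 70, 0, -0.001, 0.002, 1, -1, -149, 70, 0, -0.001, 0.002, 1, -1, -149, 70, 0, -0.001, 0.002, 1, -1, -149, 70, 0, -0.001, 0.002, 1, -1, -149, 70, 0, -0.001, 0.002, 1]'

```text
clock: 15.2
eef_pos: [451.5, 221.8, 152.4]
tool_rot: [2.965, 0.002, -3.14]
force: [0.3, 0.4, 0.6]
width: 85.2
gripper_force: 0.0
```

```bash
python3 - <<'E'
from g import *
delta([lane(450.5,9.8,9,0)])
E
```

```text
[ 1.2 -2.3 90.5] [0.0022 0.0015 0.0016]
at [451.5 221.8 152.4] [ 2.965e+00  2.000e-03 -3.140e+00] 15.2 85.2
```

Emit:
play_rows --deltas '[1, -1, 40, 0, 0, 0, 1, 1, -1, 65, 0, 0, 0, 1, 1, -1, 80, 0, 0, 0, 1, 1, -1, 87, 0, 0, 0, 1, 1, -1, 89, 0, 0, 0, 1, 1, -1, 89, 0, 0, 0, 1]'

```text
clock: 15.95
eef_pos: [450.7, 235.6, 64.5]
tool_rot: [2.965, 0.002, -3.142]
force: [-0.1, -1.0, 1.2]
width: 85.7
gripper_force: 0.0
```

```bash
python3 - <<'E'
from g import *
delta([lane(450.5,9.8,9,0)])
E
```

```text
[ 0.2 -0.4  1.6] [0.0016 0.0015 0.0003]
at [450.7 235.6  64.5] [ 2.965e+00  2.000e-03 -3.142e+00] 15.95 85.7
```

Emit:
play_rows --deltas '[0, -1, 1.3, 0, 0, 0, 1, 0, -1, 1.3, 0, 0, 0, 0, 0, -1, 1.3, 0, 0, 0, 0, 0, -1, 1.3, 0, 0, 0, 0, 0, -1, 1.3, 0, 0, 0, 0, 0, -1, 1.3, 0, 0, 0, 0, 0, -1, -20, 0, 0, 0, 0, 0, -1, -60, 0, 0, 0, 0, 0, -1, -100, 0, 0, 0, 0, 0, -1, -100, 0, 0, 0, 0]'

```text
clock: 17.2
eef_pos: [452.1, 217.2, 164.7]
tool_rot: [2.964, 0.006, 3.141]
force: [0.8, -0.5, -1.0]
width: 26.2
gripper_force: 59.3
```

```bash
python3 - <<'E'
from g import *
delta([((541,-382,165),down(np.pi)),((541,-382,20),down(np.pi))])
E
```

```text
[ -89.3 -589.7 -105.5] [ 0.1774  0.006  -0.0002]
[ -88.5 -615.3   37.2] [ 0.1774  0.006  -0.0002]
at [452.1 217.2 164.7] [2.964 0.006 3.141] 17.2 26.2
```

Emit:
play_rows --deltas '[-89.3, -589.7, -105.5, 0.1774, 0.006, 0, 0, -89.3, -589.7, -105.5, 0.1774, 0.006, 0, 0, -89.3, -589.7, -105.5, 0.1774, 0.006, 0, 0, -89.3, -589.7, -105.5, 0.1774, 0.006, 0, 0, -89.3, -589.7, -105.5, 0.1774, 0.006, 0, 0, -89.3, -589.7, -105.5, 0.1774, 0.006, 0, 0, -89.3, -589.7, -105.5, 0.1774, 0.006, 0, 0, -89.3, -589.7, -105.5, 0.1774, 0.006, 0, 0, -89.3, -589.7, -105.5, 0.1774, 0.006, 0, 0, -89.3, -589.7, -105.5, 0.1774, 0.006, 0, 0]'

```text
clock: 18.45
eef_pos: [538.6, -385.1, 161.2]
tool_rot: [-3.14, -0.007, 3.14]
force: [0.2, 0.6, -0.7]
width: 25.5
gripper_force: 59.4
```

```bash
python3 - <<'E'
from g import *
delta([((541,-382,120),down(np.pi)),((541,-382,20),down(np.pi))])
E
```

```text
[-2.7  3.2 41.1] [-0.0014 -0.0072 -0.0016]
[ -3.4   3.3 141.1] [-0.0014 -0.0072 -0.0016]
at [ 538.6 -385.1  161.2] [-3.14  -0.007  3.14 ] 18.45 25.5
```

Emit:
play_rows --deltas '[-1, 2, 50, 0, -0.007, 0, 0, -1, 2, 90, 0, -0.007, 0, 0, -1, 2, 120, 0, -0.007, 0, 0, -1, 2, 140, 0, -0.007, 0, 0, -1, 2, 147, 0, -0.007, 0, 0, -1, 2, 150, 0, -0.007, 0, 0, -1, 2, 150, 0, -0.007, 0, 0]'

```text
clock: 19.32
eef_pos: [540.4, -380.7, 13.9]
tool_rot: [-3.139, 0.003, -3.141]
force: [0.2, 0.2, -0.8]
width: 25.5
gripper_force: 59.4
```

Emit:
play_rows --deltas '[0, 0, 4, 0, 0, 0, 0, 0, 0, 7, 0, 0, 0, 0, 0, 0, 7, 0, 0, 0, 0, 0, 0, 7, 0, 0, 0, 0.65, 0, 0, 7, 0, 0, 0, 0.65, 0, 0, 7, 0, 0, 0, 0.65, 0, 0, -20, 0, 0, 0, 0.65, 0, 0, -80, 0, 0, 0, 0.65, 0, 0, -140, 0, 0, 0, 0.65, 0, 0, -190, 0, 0, 0, 0.65]'

```text
clock: 20.58
eef_pos: [539.8, -380.3, 205.8]
tool_rot: [-3.139, 0.003, -3.141]
force: [1.0, -0.7, -0.8]
width: 55.3
gripper_force: 0.0
```

Emit:
play_rows --deltas '[0, -150, -40, 0, 0, 0, 0.65, 0, -150, -40, 0, 0, 0, 0.65, 0, -150, -40, 0, 0, 0, 0.65, 0, -150, -40, 0, 0, 0, 0.65, 0, -150, -40, 0, 0, 0, 0.65, 0, -150, -40, 0, 0, 0, 0.65]'

```text
clock: 21.32
eef_pos: [540.3, -527.9, 243.0]
tool_rot: [3.141, 0.001, -3.139]
force: [1.1, -0.0, -0.5]
width: 55.6
gripper_force: 0.0
```

```bash
python3 - <<'E'
import cv2
from h import get_image
i=get_image("top")[:,:,::-1]
cv2.imwrite("pics/t5.png",i)
E
```

```text
(no output)
```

View pics/t5.png

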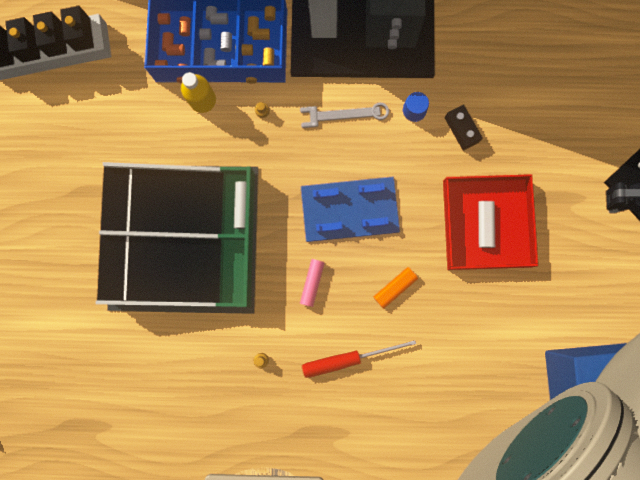

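The oval sleeve lies in the red tray (487,224) and the round one in the trough (240,204). The look-alikes are where they were, and the arm is clear.

```bash
python3 -c "from cell import *;print(finish_job())"
```

```text
the job is handed in; nothing more can be done
None
```

The job is handed in at about 21 s on the robot's clock: the round sleeve rolled down and was left in the green trough, and the oval one that stayed on its lane is now in the red tray.

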